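# Take the terminal rail out of a flanged enclosure

### The arm

A 6-joint arm with a two-finger parallel gripper is mounted at the origin on the work surface. World frame = base frame: x ahead of the robot, y to its left, z up, the work surface at z = 0. Lengths are in m, angles in degrees, forces in N, time in s.
With the tool pointing down it reaches from about 0.3 to 0.75 m from the base axis. Payload 8.5 kg.
Tool frame: the origin (TCP) lies at the very end of the fingers, on their centre line; the grasp point (between the pads) lies 19 mm behind it (hold_point_z is the distance from the TCP to the grasp point, in m); y points along the fingers, z is the direction in which the jaws open and shut, and the axes are right-handed (so a half turn about y gives the same grasp; the last joint's range is limited). The gripper opens to 85 mm and grips with 20 to 120 N. Pads are 22 mm wide; open, the fingers measure 114 mm over their backs; the gripper's body (76 mm by 85 mm) begins 54 mm behind the grasp point. The pads swing forward as they close: fully open they stand 13 mm farther back than shut.
Start: joints at [-83.497, 21.807, 74.336, -0, 83.858, -12.336], TCP at [0.178, -0.521, 0.231] pointing down, gripper open.
Joint ranges: [-178.18, 178.18], [-50.72, 133.34], [12.68, 142.11], [-81.47, 261.47], [9.98, 163.14], [-165.26, 165.26]. Speed limits (degrees/s): [136.94, 136.94, 180, 180, 180, 180].

### API

Orientations are given as a 3x3 rotation matrix whose columns are the frame's x, y, z axes.
In Python, from rig import * gives the robot as it stands.
- The arm moves only by the shell command python3 -m crank 'ROWS'. ROWS is JSON, a list of rows, each an object with "travel": the shift along the tool's x, y, z in m, a list of three; "dr": the turn, a rotation vector about the tool's x, y, z in rad, a list of three; "fingers": the finger opening in m, from 0 to 0.0854. A call has 1 to 5 rows; each row is the pose to reach, as a shift and turn from the pose commanded when the call began, along the tool's axes at that moment; what a row does not reach only later rows make up. A row lasts 1/12 s, in which the tool goes at most 41.7 mm and 7.16 degrees, less where a joint would pass 70% of its speed; a pose out of reach is approached as far as the arm can. A call with a gripper value outside its range is refused whole. The fingers move at their own pace and stop on an object; the grip force is fixed at half the most. Time passes only in rows, so rows that repeat a pose let the fingers close. It gives the time, the measured TCP pose, the force and the opening at its end, in the units of the state.
- get_state(): the state, without advancing time (a new reading comes with each control period).
- capture(name): name is "scene" or "side" or "wrist"; returns a dict with "pixels" (400x640x3 uint8, blue, green, red), "mtx" (3x3 intrinsics, pixels), "rvec" (rotation vector, rad) and "tvec" (3), from world to camera coordinates, as OpenCV has them. Camera axes: x right, y down, z forward; pixel columns grow to the right and rows downward; lengths in m; the calibration is good to about 2 mm. A picture is of the moment at which its call begins. There is no depth.
- finish_job(): hands the job in, once; it reports no verdict.
The state is a dict: "time": time; "joint_positions": joint angles; "qvel": joint speeds; "tau": joint torques, N m; "eef_pos": TCP position; "tcp_rot": TCP orientation; "ft_force": force on the tool from outside, world axes, zero at the start; "ft_torque": the same for the moment, N m; "finger_gap": finger opening in m.
Only numpy, scipy, OpenCV 4.12 (cv2) and the standard library are available. Lean on these libraries where they do the work, as an engineer would, in place of code of your own. Each camera call takes 0.05 s, during which the arm holds its last target. There are 200 camera calls.

### The job

The screws are out and the door is off: strip this wall box. Lift the white cover off the terminals and lay it flat, right way up, in the long compartment of the parts tray; then take the terminal rail, which is longer than the box's opening, out through the opening tilted, one end first, without forcing it or disturbing the other things on the bench. Finish still holding the rail in the gripper, level and well clear above the box (at least 8 cm over the rim), ready for me to take.

Things in the scene. Friction and masses are not known exactly. Their poses are not given: they have to be found in the camera images.
- enclosure: Grey sheet-steel wall box, fixed to the bench on its back, open side up, no door. Outside 330 (own x) x 210 (y) x 115 (z, up) mm; origin at centre of underside. Floor and walls 3 mm thick; inside 324 x 204 mm. Two fixed spacer posts (heads 20 mm across, tops at z = 38 mm) stand at x = +80 and -80 mm, y = 0; the rail lies on them. Otherwise empty.
- opening (a point): Centre of the box's opening, level with the flange's top, 115 mm above the bench; axes as the box's. A 3 mm thick flange turned inwards all round (underside at box z = 112 mm) leaves an opening of only 270 (x) x 165 (y) mm. The rail, lying below, is too long to pass it level.
- rail_centre (a point): Loose terminal rail, 300 (own x) x 35 x 7.5 mm steel, about 0.3 kg, with a 120 mm row of grey terminals in its middle: 44 mm wide (y) from 7.5 to 30 mm above the rail's underside, 32 mm wide with upright sides from 30 to 50 mm (top): grip there. Weight centred. This point: mid-length, 25 mm above the underside; z up. It starts level on the posts, along the box's x, central within 6 mm.
- rail_end_a (a point): Tip of the bare rail at its own +x end (150 mm from the middle), 4 mm above its underside; axes as the rail's. An end stop (8 thick, 40 wide, top 37.5 mm above the underside) closes the terminal row 60 to 68 mm from the middle; beyond it the rail is bare. With the rail central, 12 mm remain to the box's inside wall.
- rail_end_b (a point): Tip of the bare rail at its own -x end, 150 mm from the middle, 4 mm above its underside; otherwise as the other end.
- cover_centre (a point): White moulded cover, 120 (own x) x 42 (y) x 20 (z) mm, 60 g; this point is its centre, half-way up. Loose; starts on the terminals, lengthwise along the rail, hollow side down, its 3 mm side walls reaching 6 mm down past the terminals' top; lifts straight off. Grip across its 42 mm width near the top.
- tray: Dark steel parts tray fixed to the bench, 144 (own x) x 118 (y) mm; origin at centre of underside. Floor 3 mm thick; walls 4 mm thick, 8 mm high above the floor (tops 11 mm above the bench). A long compartment, 136 x 56 mm inside, on its -y side; two short ones holding screws and washers on its +y side.
- tray_slot (a point): Centre of the floor of the tray's long, empty compartment (136 mm along x, 56 mm along y), 3 mm above the bench; x runs along the compartment. The cover goes here lengthwise; gripped only in its upper 9 mm, the fingers stay above the 8 mm walls.
- tape_roll: Bystander: black roll of tape, 68 mm across and 19 mm high, lying flat on the bench; origin at the centre of its underside.
- screwdriver: Bystander: screwdriver lying on the bench along its own x.
- carton: Bystander: small cardboard carton 50 x 80 x 40 mm; origin at the centre of its underside.
Mind the look-alikes: they are no part of the job. There is more than one size of the part that bears cover_centre; the job needs the smallest.

How it is judged:
By the outcome, as a careful person would: the job done as asked, in the order asked, and still so for the second after the job is handed in, while the arm keeps its last pose, push and grip.
It also fails if it takes over 46 s, if anything falls off the work surface, if the arm or the gripper's body presses on something with over 40 N, if the wrist force passes 120 N, or if a joint passes its speed limit or range.

## Working session

There is one attempt and no reset: what is moved stays moved. The work goes in short steps, Python scripts to look and compute and a shell command to move; the robot and the scene stay as the last step left them, time stands still between calls to the robot, and variables do not carry over. Pictures are saved under pics/ and viewed, about 8 in all and at most 12, crops included, and the job is handed in when it is done.

```bash
mkdir -p pics; ls; python3 - <<'E'
from rig import *
import cv2,numpy as np
s=get_state();print({k:np.round(v,4).tolist() for k,v in s.items()})
for n in ("scene","side"):
    c=capture(n);cv2.imwrite(f"pics/{n}0.png",c["pixels"]);np.savez(f"{n}0.npz",**c);print(n,c["mtx"].tolist(),c["rvec"],c["tvec"])
E
```

```text
pics
{'time': 0.0, 'joint_positions': [-83.4948, 21.8399, 74.3864, 0.0013, 83.8572, -12.3372], 'qvel': [0.1432, -0.0045, -0.0185, -0.0844, -0.0159, -0.1007], 'tau': [0.003, -44.8458, -23.1275, 0.0, 0.0048, -0.0], 'eef_pos': [0.1776, -0.5202, 0.2307], 'tcp_rot': [[-0.9464, -0.0001, 0.323], [-0.323, 0.0015, -0.9464], [-0.0003, -1.0, -0.0014]], 'ft_force': [-0.0984, -0.5105, 0.1124], 'ft_torque': [-0.0105, 0.0056, -0.047], 'finger_gap': 0.0852}
scene [[415.4097070946764, 0.0, 323.1537765243595], [0.0, 415.4097070946764, 193.84839830087034], [0.0, 0.0, 1.0]] [ 1.28125976  2.4888143  -0.72134577] [ 0.32497107 -0.2517394   1.45943163]
side [[512.510114468376, 0.0, 322.73786653353545], [0.0, 512.510114468376, 198.90781521846813], [0.0, 0.0, 1.0]] [ 0.55729641 -2.7451839   1.03427902] [0.43868785 0.23697117 1.13394529]
```

View pics/scene0.png

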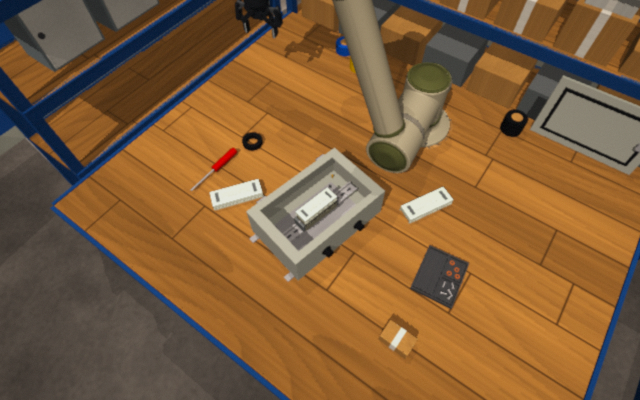

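View pics/side0.png

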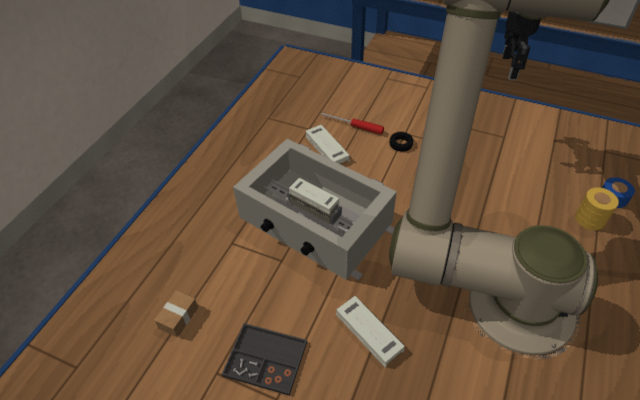

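Scene picture: the box is at about (316,212), with a white cover on its rail at (318,205). Two look-alike covers lie on the bench at (236,194) and (427,204). The tray is at (440,276), carton (399,336), tape (252,141) and screwdriver (215,170). The side view shows the same layout: box cover (315,198), look-alikes (327,145) and (370,330), tray (265,358). I'll measure the sizes and enlarge the box and covers.

```bash
cat > h.py <<'E'
import numpy as np,cv2
def load(f): return dict(np.load(f))
def plane(c,uv,z):
    uv=np.asarray(uv,float).reshape(-1,1,2);R=cv2.Rodrigues(c["rvec"])[0];o=-R.T@c["tvec"].ravel()
    n=cv2.undistortPoints(uv,c["mtx"],None)[:,0];d=np.c_[n,np.ones(len(n))]@R
    return o+d*((z-o[2])/d[:,2])[:,None]
def proj(c,P): return cv2.projectPoints(np.asarray(P,float).reshape(-1,1,3),c["rvec"],c["tvec"],c["mtx"],None)[0][:,0]
E
python3 - <<'E'
from h import *
ims=[]
for n,(x,y,w,h),lo in (("scene",(200,130,270,190),0),("side",(220,90,200,285),0)):
    c=load(n+"0.npz");im=c["pixels"]
    hsv=cv2.cvtColor(im,cv2.COLOR_BGR2HSV)
    m=cv2.inRange(hsv,(0,0,195),(180,60,255))
    for k in cv2.findContours(m,0,2)[0]:
        if cv2.contourArea(k)>250:
            r=cv2.minAreaRect(k);b=cv2.boxPoints(r)
            print(n,"white",np.round(r[0]),[np.round(plane(c,b,z)[:,:2],3).tolist() for z in ((.102,) if abs(r[0][1]-202)<6 and abs(r[0][0]-317)<6 else (.02,))])
            P=plane(c,b,.102 if abs(r[0][0]-317)<6 else .02);print("  sides",np.round([np.linalg.norm(P[i]-P[i+1]) for i in range(3)],3))
    m=cv2.inRange(hsv,(0,0,20),(180,80,75));
    for k in cv2.findContours(m,0,2)[0]:
        r=cv2.minAreaRect(k)
        if cv2.contourArea(k)>600: b=cv2.boxPoints(r);print(n,"dark",np.round(r[0]),np.round(b).tolist(),np.round(plane(c,b,.011)[:,:2],3).tolist())
    s=600/h if n=="side" else 800/w
    s=min(s,2.1 if n=="side" else 2.9)
    cv2.imwrite(f"pics/{n}c.png",cv2.resize(im[y:y+h,x:x+w],None,fx=s,fy=s,interpolation=cv2.INTER_CUBIC))
E
```

```text
scene white [316. 204.] [[[0.573, -0.084], [0.452, -0.059], [0.468, -0.019], [0.587, -0.045]]]
  sides [0.123 0.043 0.121]
scene white [427. 203.] [[[0.338, 0.131], [0.193, 0.207], [0.231, 0.25], [0.372, 0.174]]]
  sides [0.165 0.057 0.16 ]
scene white [235. 192.] [[[0.64, -0.377], [0.513, -0.286], [0.547, -0.241], [0.671, -0.33]]]
  sides [0.156 0.057 0.153]
scene dark [252. 384.] [[226.0, 399.0], [226.0, 370.0], [279.0, 370.0], [279.0, 399.0]] [[1.037, 0.059], [0.989, 0.015], [0.914, 0.121], [0.964, 0.161]]
scene dark [ 26. 370.] [[0.0, 399.0], [0.0, 340.0], [52.0, 340.0], [52.0, 399.0]] [[1.349, -0.378], [1.272, -0.502], [1.194, -0.394], [1.277, -0.277]]
scene dark [628. 296.] [[616.0, 259.0], [639.0, 259.0], [639.0, 332.0], [616.0, 332.0]] [[0.134, 0.711], [0.097, 0.763], [0.307, 0.814], [0.341, 0.766]]
scene dark [440. 277.] [[410.0, 289.0], [430.0, 246.0], [470.0, 264.0], [451.0, 308.0]] [[0.549, 0.282], [0.402, 0.264], [0.386, 0.383], [0.53, 0.394]]
scene dark [ 35. 216.] [[-0.0, 167.0], [70.0, 167.0], [70.0, 264.0], [0.0, 264.0]] [[0.961, -1.003], [0.829, -0.817], [1.039, -0.
[... 237 characters left out ...]
0, 340.0], [291.0, 395.0]] [[0.527, 0.399], [0.558, 0.279], [0.401, 0.263], [0.381, 0.38]]
side dark [468. 268.] [[392.0, 273.0], [433.0, 201.0], [544.0, 264.0], [503.0, 336.0]] [[0.288, 0.036], [0.26, -0.216], [-0.029, -0.126], [0.026, 0.095]]
side dark [370. 235.] [[334.0, 268.0], [393.0, 193.0], [406.0, 203.0], [347.0, 278.0]] [[0.416, 0.074], [0.364, -0.205], [0.321, -0.184], [0.378, 0.088]]
side dark [145. 165.] [[-74.0, 284.0], [291.0, -39.0], [365.0, 45.0], [0.0, 368.0]] [[1.266, 0.478], [1.211, -1.351], [0.676, -0.841], [0.952, 0.561]]
side dark [560.  14.] [[482.0, 0.0], [639.0, 0.0], [639.0, 28.0], [482.0, 28.0]] [[0.36, -1.313], [-0.205, -1.538], [-0.209, -1.317], [0.317, -1.106]]
```

View pics/scenec.png

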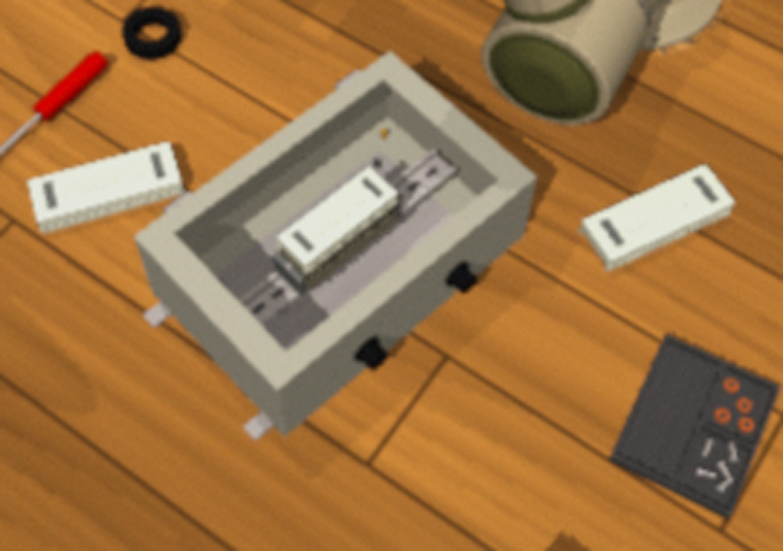

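View pics/sidec.png

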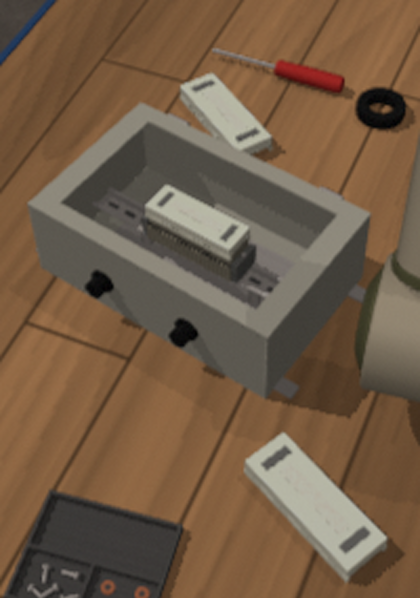

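The crop confirms the choice. The cover at scene (316,204), on the rail inside the box, measures about 122×43 mm. The other two, at (235,192) and (427,203), measure about 155–160×57 mm, so the one in the box is the smallest. Next I'll get the box pose and the first move.

```bash
cat >> h.py <<'E'
from scipy.spatial.transform import Rotation as Ro
def rot(yaw,tilt=0):
    # tool y down, tool z at heading yaw (deg); tilt>0 turns about tool z
    a=np.radians(yaw);z=np.array([np.cos(a),np.sin(a),0]);y=np.array([0,0,-1.]);return np.c_[np.cross(y,z),y,z]@Ro.from_euler("z",tilt,degrees=True).as_matrix()
def go(s,pos,R):
    R0=np.array(s["tcp_rot"]);t=R0.T@(np.array(pos)-np.array(s["eef_pos"]));r=Ro.from_matrix(R0.T@R).as_rotvec()
    print("travel",np.round(t,4).tolist(),"dr",np.round(r,4).tolist(),"rows",np.round([np.linalg.norm(t)/.0417,np.degrees(np.linalg.norm(r))/7.16],1))
def st(s): print("t",round(float(s["time"]),2),"pos",np.round(s["eef_pos"],4).tolist(),"F",np.round(s["ft_force"],1).tolist(),"M",np.round(s["ft_torque"],2).tolist(),"gap",round(float(s["finger_gap"]),4),"yaw",np.degrees(np.arctan2(s["tcp_rot"][1][2],s["tcp_rot"][0][2])).round(2),"q",np.round(s["joint_positions"],0).tolist())
E
python3 - <<'E'
from h import *
from rig import *
for n,p in (("scene",[(333.8,147.9),(385.2,192.8),(297.2,264.5),(247.2,212.8)]),("side",[(395.7,191.9),(347.6,251),(234.3,187.1),(289,139)])):
    c=load(n+"0.npz");P=plane(c,p,.115)[:,:2];print(n,"box",P.round(3).tolist(),P.mean(0).round(4),[round(float(np.degrees(np.arctan2(*(P[i]-P[j])[::-1]))),1) for i,j in((3,0),(2,1))])
    hsv=cv2.cvtColor(c["pixels"],cv2.COLOR_BGR2HSV)
    m=cv2.inRange(hsv,(0,0,20),(180,80,75))
    ctr=(440,277) if n=="scene" else (264,358)
    k=[k for k in cv2.findContours(m,0,2)[0] if cv2.contourArea(k)>600 and cv2.pointPolygonTest(k,ctr,False)>0][0]
    W=plane(c,k[:,0],.006)[:,:2].astype(np.float32);r=cv2.minAreaRect(W*1000);print(n,"tray",r)
    if n=="scene": print(np.round(cv2.boxPoints(r)))
go(get_state(),[.52,-.052,.27],rot(-101.7))
E
```

```text
scene box [[0.337, -0.118], [0.385, 0.091], [0.7, 0.021], [0.659, -0.183]] [ 0.5202 -0.0473] [-11.3, -12.6]
scene tray ((463.89617919921875, 329.4337158203125), (144.84405517578125, 115.0280532836914), 7.143526077270508)
[[385. 377.]
 [399. 263.]
 [543. 281.]
 [529. 396.]]
side box [[0.338, -0.116], [0.38, 0.087], [0.699, 0.017], [0.652, -0.187]] [ 0.5174 -0.0499] [-12.8, -12.4]
side tray ((466.5099792480469, 328.99420166015625), (145.3538055419922, 119.91809844970703), 7.028811454772949)
travel [-0.4753, -0.0387, -0.3327] dr [0.0013, 0.533, 0.0001] rows [13.9  4.3]
```

```bash
python3 -m crank '[{"travel":[-0.16,0,-0.11],"dr":[0,0,0],"fingers":0.085},{"travel":[-0.16,0,-0.11],"dr":[0,0,0],"fingers":0.085},{"travel":[-0.16,0,-0.11],"dr":[0,0,0],"fingers":0.085},{"travel":[-0.16,0,-0.11],"dr":[0,0,0],"fingers":0.085},{"travel":[-0.16,0,-0.11],"dr":[0,0,0],"fingers":0.085}]' >/dev/null
python3 -m crank '[{"travel":[-0.16,-0.02,-0.11],"dr":[0,0,0],"fingers":0.085},{"travel":[-0.16,-0.02,-0.11],"dr":[0,0,0],"fingers":0.085},{"travel":[-0.16,-0.02,-0.11],"dr":[0,0,0],"fingers":0.085},{"travel":[-0.16,-0.02,-0.11],"dr":[0,0,0],"fingers":0.085},{"travel":[-0.16,-0.02,-0.11],"dr":[0,0,0],"fingers":0.085}]' > /dev/null
python3 -m crank '[{"travel":[-0.155,-0.02,-0.113],"dr":[0,0.534,0],"fingers":0.085},{"travel":[-0.155,-0.02,-0.113],"dr":[0,0.534,0],"fingers":0.085},{"travel":[-0.155,-0.02,-0.113],"dr":[0,0.534,0],"fingers":0.085},{"travel":[-0.155,-0.02,-0.113],"dr":[0,0.534,0],"fingers":0.085},{"travel":[-0.155,-0.02,-0.113],"dr":[0,0.534,0],"fingers":0.085}]'
python3 -m crank '[{"travel":[0,0,0],"dr":[0,0,0],"fingers":0.085},{"travel":[0,0,0],"dr":[0,0,0],"fingers":0.085}]' >/dev/null
python3 - <<'E'
from h import *
from rig import *
c=capture("wrist");cv2.imwrite("pics/w1.png",c["pixels"]);np.savez("w1.npz",**c);st(get_state())
m=cv2.inRange(cv2.cvtColor(c["pixels"],cv2.COLOR_BGR2HSV),(0,0,190),(180,60,255))
for k in cv2.findContours(m,0,2)[0]:
    if cv2.contourArea(k)>800:
        W=plane(c,k[:,0],.102)[:,:2].astype(np.float32);print(cv2.minAreaRect(W*1000))
E
```

```text
time: 1.35
eef_pos: [0.5146, -0.0587, 0.2702]
tcp_rot: [[-0.978, -0.001, -0.207], [0.207, 0.0, -0.978], [0.001, -1.0, 0.0]]
ft_force: [-0.4, -0.9, -0.4]
finger_gap: 0.0849
t 1.57 pos [0.514, -0.0597, 0.2698] F [-0.4, 0.4, 0.2] M [0.0, -0.04, 0.01] gap 0.085 yaw -101.45 q [-20.0, 17.0, 75.0, -0.0, 88.0, 82.0]
((484.3385009765625, -97.6561279296875), (53.543357849121094, 158.46881103515625), 77.0187759399414)
((501.2098693847656, -38.80902862548828), (58.26372528076172, 166.95147705078125), 77.78923034667969)
((591.8063354492188, -257.7865295410156), (43.74277877807617, 116.7983169555664), 54.29337692260742)
((511.5916748046875, -52.337432861328125), (223.38967895507812, 330.343994140625), 77.75357818603516)
```

View pics/w1.png

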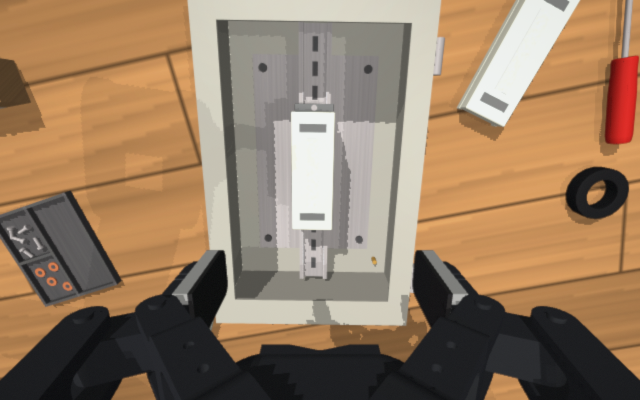

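Wrist view: the cover's top spans (292,112)–(335,230). The rail runs from about (314,25) to (314,278), and the opening's corners are at about (217,20), (411,23), (389,300), (234,299).

```bash
python3 - <<'E'
from h import *
from rig import *
c=load("w1.npz");im=c["pixels"]
m=cv2.inRange(cv2.cvtColor(im,cv2.COLOR_BGR2HSV),(0,0,222),(180,40,255))
n,l,s,ct=cv2.connectedComponentsWithStats(m);i=l[160,313];print(s[i])
ys,xs=np.where(l==i);W=plane(c,np.c_[xs,ys],.102)[:,:2].astype(np.float32);r=cv2.minAreaRect(W*1000);print("cover",r)
P=plane(c,[(292,112),(335,112),(332,230),(291,230)],.102)[:,:2];print(P.round(4).tolist(),P.mean(0))
P=plane(c,[(217,20),(411,23),(389,300),(234,299)],.115)[:,:2];print("open",P.round(4).tolist(),P.mean(0))
print([round(float(np.degrees(np.arctan2(*(P[a]-P[b])[::-1]))),1) for a,b in((0,3),(1,2))])
P=plane(c,[(314,23),(314,278)],.046)[:,:2];print("rail",P.round(4).tolist(),P.mean(0),np.linalg.norm(P[0]-P[1]),np.degrees(np.arctan2(*(P[0]-P[1])[::-1])))
E
```

```text
[ 291  112   43  118 4381]
cover ((522.9356689453125, -52.04371643066406), (40.986083984375, 118.63066101074219), 77.8668441772461)
[[0.5846, -0.0456], [0.5765, -0.0855], [0.4596, -0.0604], [0.4681, -0.0182]] [ 0.52217892 -0.05242759]
open [[0.6697, -0.0015], [0.6354, -0.161], [0.3731, -0.106], [0.4073, 0.0574]] [ 0.52138874 -0.05277232]
[-12.6, -11.8]
rail [[0.667, -0.0829], [0.3759, -0.0229]] [ 0.52148283 -0.05292016] 0.29722632557775086 -11.654046582088514
```

```bash
python3 - <<'E'
from h import *
from rig import *
go(get_state(),[.5225,-.052,.091],rot(-102.1))
E
```

```text
travel [-0.007, 0.1788, -0.0093] dr [-0.0002, 0.0114, 0.001] rows [4.3 0.1]
```

```bash
python3 -m crank '[{"travel":[-0.007,0.04,-0.009],"dr":[0,0.011,0.001],"fingers":0.085},{"travel":[-0.007,0.08,-0.009],"dr":[0,0.011,0.001],"fingers":0.085},{"travel":[-0.007,0.115,-0.009],"dr":[0,0.011,0.001],"fingers":0.085},{"travel":[-0.007,0.145,-0.009],"dr":[0,0.011,0.001],"fingers":0.075},{"travel":[-0.007,0.165,-0.009],"dr":[0,0.011,0.001],"fingers":0.07}]' 
python3 -m crank '[{"travel":[0,0.007,0],"dr":[0,0,0],"fingers":0.07},{"travel":[0,0.014,0],"dr":[0,0,0],"fingers":0.07},{"travel":[0,0.014,0],"dr":[0,0,0],"fingers":0.07}]' 
python3 - <<'E'
from h import *
from rig import *
c=capture("wrist");cv2.imwrite("pics/w2.png",c["pixels"]);s=get_state();st(s)
go(s,[.5225,-.052,.091],rot(-102.1))
E
```

```text
time: 1.98
eef_pos: [0.5208, -0.0538, 0.1024]
tcp_rot: [[-0.977, -0.003, -0.213], [0.213, 0.001, -0.977], [0.003, -1.0, -0.0]]
ft_force: [0.8, -0.0, -0.5]
finger_gap: 0.0701
time: 2.23
eef_pos: [0.5225, -0.0535, 0.0911]
tcp_rot: [[-0.977, 0.0, -0.213], [0.213, -0.0, -0.977], [-0.0, -1.0, 0.0]]
ft_force: [-0.4, 0.2, -0.8]
finger_gap: 0.0702
t 2.28 pos [0.5229, -0.0534, 0.0919] F [0.7, -0.1, -0.1] M [0.03, -0.02, -0.01] gap 0.0699 yaw -102.26 q [-19.0, 28.0, 90.0, 0.0, 62.0, 84.0]
travel [0.0007, 0.0009, -0.0013] dr [-0.0001, -0.0028, -0.0018] rows [0. 0.]
```

View pics/w2.png

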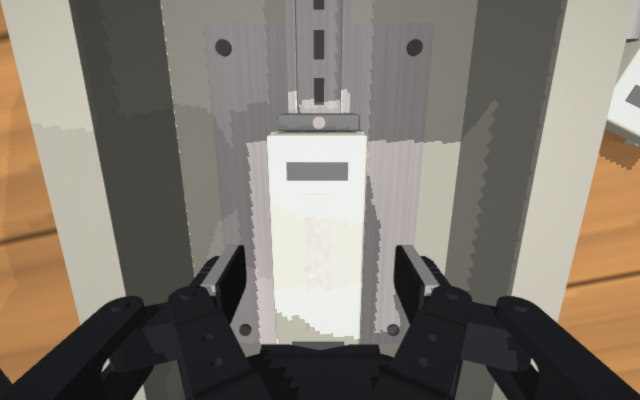

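The pads straddle the cover evenly: pads at columns 245 and 395, cover at 268–366. Now I'll close and lift straight up.

```bash
python3 -m crank '[{"travel":[0,0,-0.001],"dr":[0,0,0],"fingers":0.03},{"travel":[0,0,-0.001],"dr":[0,0,0],"fingers":0.03},{"travel":[0,0,-0.001],"dr":[0,0,0],"fingers":0.03},{"travel":[0,0,-0.001],"dr":[0,0,0],"fingers":0.03},{"travel":[0,0,-0.001],"dr":[0,0,0],"fingers":0.03}]' 
python3 -m crank '[{"travel":[0,-0.006,0],"dr":[0,0,0],"fingers":0.03},{"travel":[0,-0.012,0],"dr":[0,0,0],"fingers":0.03},{"travel":[0,-0.02,0],"dr":[0,0,0],"fingers":0.03},{"travel":[0,-0.045,0],"dr":[0,0,0],"fingers":0.03},{"travel":[0,-0.08,0],"dr":[0,0,0],"fingers":0.03}]' 
python3 - <<'E'
from h import *
from rig import *
s=get_state();st(s)
go(s,[.4683,.3022,.165],rot(-82.9))
go(s,[.4683,.3022,.165],np.array(s["tcp_rot"]))
E
```

```text
time: 2.7
eef_pos: [0.5235, -0.0519, 0.0928]
tcp_rot: [[-0.977, 0.003, -0.212], [0.212, -0.001, -0.977], [-0.004, -1.0, 0.0]]
ft_force: [-2.5, -0.2, 8.0]
finger_gap: 0.0405
time: 3.12
eef_pos: [0.5218, -0.0514, 0.171]
tcp_rot: [[-0.977, -0.003, -0.212], [0.212, 0.001, -0.977], [0.004, -1.0, -0.001]]
ft_force: [-0.0, -0.2, -0.7]
finger_gap: 0.0401
t 3.12 pos [0.5218, -0.0514, 0.171] F [-0.0, -0.2, -0.7] M [-0.07, -0.05, 0.04] gap 0.0401 yaw -102.23 q [-19.0, 22.0, 84.0, 0.0, 74.0, 84.0]
travel [0.1272, 0.0066, -0.3342] dr [0.0012, -0.3374, 0.0035] rows [8.6 2.7]
travel [0.1272, 0.0066, -0.3342] dr [0.0, 0.0, 0.0] rows [8.6 0. ]
```

```bash
python3 -m crank '[{"travel":[0.013,0,-0.033],"dr":[0,0,0],"fingers":0.03},{"travel":[0.026,0,-0.068],"dr":[0,0,0],"fingers":0.03},{"travel":[0.039,0,-0.103],"dr":[0,0,0],"fingers":0.03},{"travel":[0.052,0,-0.138],"dr":[0,0,0],"fingers":0.03},{"travel":[0.064,0,-0.17],"dr":[0,0,0],"fingers":0.03}]' >/dev/null
python3 -m crank '[{"travel":[0.013,0,-0.033],"dr":[0,-0.08,0],"fingers":0.03},{"travel":[0.026,0,-0.068],"dr":[0,-0.17,0],"fingers":0.03},{"travel":[0.039,0,-0.103],"dr":[0,-0.25,0],"fingers":0.03},{"travel":[0.052,0,-0.138],"dr":[0,-0.337,0],"fingers":0.03},{"travel":[0.063,0.005,-0.164],"dr":[0,-0.337,0],"fingers":0.03}]' 
python3 -m crank '[{"travel":[0,0,0],"dr":[0,0,0],"fingers":0.03},{"travel":[0,0,0],"dr":[0,0,0],"fingers":0.03}]' >/dev/null
python3 - <<'E'
from h import *
from rig import *
c=capture("wrist");cv2.imwrite("pics/w3.png",c["pixels"]);np.savez("w3.npz",**c);s=get_state();st(s)
c=capture("side");cv2.imwrite("pics/s3.png",cv2.resize(c["pixels"][230:400,180:420],None,fx=3,fy=3))
go(s,[.4683,.3022,.025],rot(-82.9))
E
```

```text
time: 3.95
eef_pos: [0.4692, 0.3044, 0.1678]
tcp_rot: [[-0.992, 0.003, 0.129], [-0.129, 0.001, -0.992], [-0.004, -1.0, -0.001]]
ft_force: [0.9, -1.1, 0.1]
finger_gap: 0.04
t 4.17 pos [0.4694, 0.3017, 0.1666] F [0.3, -1.1, -0.9] M [-0.05, -0.04, -0.04] gap 0.0402 yaw -82.87 q [21.0, 26.0, 79.0, -0.0, 75.0, 103.0]
travel [0.0012, 0.1416, -0.0007] dr [-0.0006, 0.0005, -0.0012] rows [3.4 0. ]
```

View pics/w3.png

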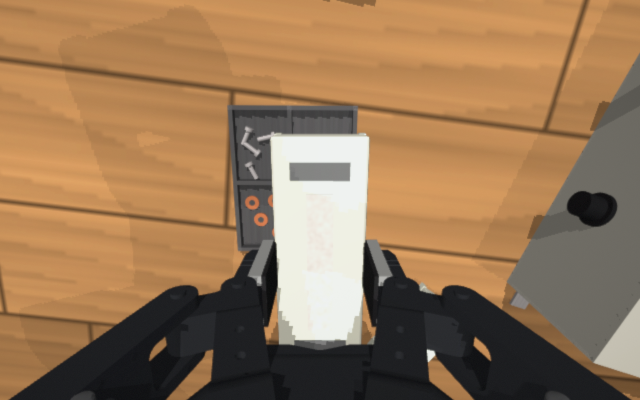

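The wrist view shows the cover held square. The tray is below, with far corners at (229,107) and (357,106) and the near-left corner at (238,250). I'll check the slot position from these points.

```bash
python3 - <<'E'
from h import *
c=load("w3.npz");P=plane(c,[(229,107),(357,106),(238,250),(290,107)],.011)[:,:2];print(P.round(4).tolist(),np.linalg.norm(P[0]-P[1]),np.linalg.norm(P[0]-P[2]))
u=(P[0]-P[1])/np.linalg.norm(P[0]-P[1]);v=np.array([u[1],-u[0]]);print("ang",np.degrees(np.arctan2(v[1],v[0])))
print("slot",P[1]+u*32-0 if 0 else P[1]+u*.032-v*.072)
Q=plane(c,[(272,136),(369,136)],.176)[:,:2];print("cover far edge",Q.tolist(),np.linalg.norm(Q[0]-Q[1]))
E
```

```text
[[0.5291, 0.3931], [0.5445, 0.2784], [0.3888, 0.3773], [0.5361, 0.3384]] 0.11571334285119418 0.14121621626410535
ang 7.661298250580909
slot [0.46891462 0.30054194]
cover far edge [[0.5254706066682975, 0.33003843357207946], [0.5305184879148751, 0.29023549224428347]] 0.04012175523856752
```

View pics/s3.png

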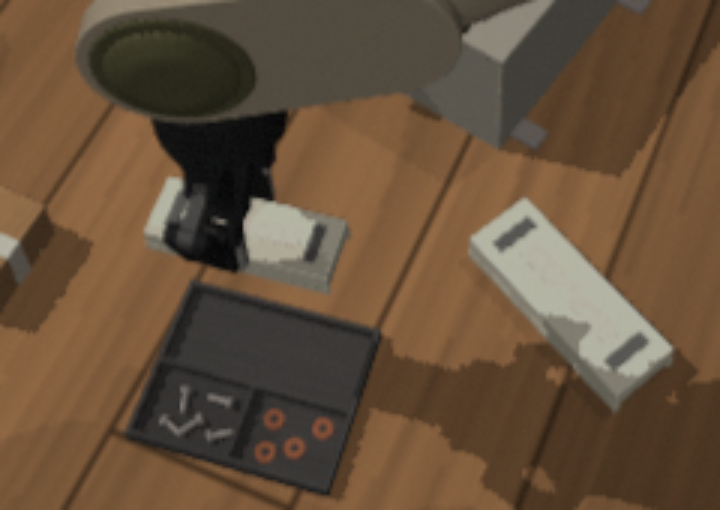

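```bash
python3 -m crank '[{"travel":[0.001,0.035,0],"dr":[0,0,0],"fingers":0.03},{"travel":[0.001,0.07,0],"dr":[0,0,0],"fingers":0.03},{"travel":[0.001,0.105,0],"dr":[0,0,0],"fingers":0.03},{"travel":[0.001,0.13,0],"dr":[0,0,0],"fingers":0.03},{"travel":[0.001,0.145,0],"dr":[0,0,0],"fingers":0.03}]' 
python3 -m crank '[{"travel":[0,0.002,0],"dr":[0,0,0],"fingers":0.03},{"travel":[0,0.004,0],"dr":[0,0,0],"fingers":0.03},{"travel":[0,0.0045,0],"dr":[0,0,0],"fingers":0.03}]' 
python3 - <<'E'
from h import *
from rig import *
st(get_state());st(get_state())
E
```

```text
time: 4.63
eef_pos: [0.4682, 0.2996, 0.0189]
tcp_rot: [[-0.993, -0.002, 0.121], [-0.121, -0.002, -0.993], [0.002, -1.0, 0.001]]
ft_force: [-1.0, 0.2, -0.6]
finger_gap: 0.0401
time: 4.88
eef_pos: [0.4696, 0.301, 0.0177]
tcp_rot: [[-0.993, 0.003, 0.122], [-0.122, 0.0, -0.993], [-0.003, -1.0, -0.0]]
ft_force: [-0.2, 0.1, -0.6]
finger_gap: 0.0401
t 4.88 pos [0.4696, 0.301, 0.0177] F [-0.2, 0.1, -0.6] M [-0.06, 0.03, -0.01] gap 0.0401 yaw -82.99 q [21.0, 36.0, 89.0, -0.0, 54.0, 104.0]
t 4.88 pos [0.4696, 0.301, 0.0177] F [-0.2, 0.1, -0.6] M [-0.06, 0.03, -0.01] gap 0.0401 yaw -82.99 q [21.0, 36.0, 89.0, -0.0, 54.0, 104.0]
```

```bash
python3 -m crank '[{"travel":[0,0.0015,0],"dr":[0,0,0],"fingers":0.03},{"travel":[0,0.003,0],"dr":[0,0,0],"fingers":0.03},{"travel":[0,0.003,0],"dr":[0,0,0],"fingers":0.03}]' 
python3 -m crank '[{"travel":[0,0.001,0],"dr":[0,0,0],"fingers":0.03},{"travel":[0,0.002,0],"dr":[0,0,0],"fingers":0.03},{"travel":[0,0.002,0],"dr":[0,0,0],"fingers":0.03}]' 
```

```text
time: 5.13
eef_pos: [0.469, 0.3015, 0.0143]
tcp_rot: [[-0.992, 0.002, 0.123], [-0.123, 0.0, -0.992], [-0.002, -1.0, 0.0]]
ft_force: [-0.1, -0.6, -1.1]
finger_gap: 0.0406
time: 5.38
eef_pos: [0.469, 0.3015, 0.0138]
tcp_rot: [[-0.992, 0.003, 0.123], [-0.123, 0.0, -0.992], [-0.003, -1.0, 0.0]]
ft_force: [-5.1, -4.2, 17.5]
finger_gap: 0.0403
```

```bash
python3 -m crank '[{"travel":[0,-0.001,0],"dr":[0,0,0],"fingers":0.04},{"travel":[0,-0.001,0],"dr":[0,0,0],"fingers":0.07},{"travel":[0,-0.001,0],"dr":[0,0,0],"fingers":0.07},{"travel":[0,-0.001,0],"dr":[0,0,0],"fingers":0.07},{"travel":[0,-0.004,0],"dr":[0,0,0],"fingers":0.07}]' 
python3 -m crank '[{"travel":[0,-0.02,0],"dr":[0,0,0],"fingers":0.07},{"travel":[0,-0.055,0],"dr":[0,0,0],"fingers":0.07},{"travel":[0,-0.095,0],"dr":[0,0,0],"fingers":0.07},{"travel":[0,-0.135,0],"dr":[0,0,0],"fingers":0.07},{"travel":[0,-0.16,0],"dr":[0,0,0],"fingers":0.07}]' 
python3 - <<'E'
from h import *
from rig import *
c=capture("side");a=cv2.resize(c["pixels"][290:400,200:330],None,fx=3,fy=3)
c=capture("wrist");b=cv2.resize(c["pixels"],(528,330));cv2.imwrite("pics/p4.png",cv2.resize(np.hstack([a,b]),None,fx=.85,fy=.85))
s=get_state();st(s);go(s,[.522,-.0525,.18],np.array(s["tcp_rot"]))
E
```

```text
time: 5.8
eef_pos: [0.4684, 0.3013, 0.0152]
tcp_rot: [[-0.992, -0.0, 0.123], [-0.123, -0.001, -0.992], [0.0, -1.0, 0.001]]
ft_force: [-0.3, -0.1, 0.5]
finger_gap: 0.07
time: 6.22
eef_pos: [0.4692, 0.3018, 0.1799]
tcp_rot: [[-0.992, 0.005, 0.123], [-0.123, 0.001, -0.992], [-0.005, -1.0, -0.001]]
ft_force: [0.5, -0.3, -0.1]
finger_gap: 0.0703
t 6.32 pos [0.4701, 0.3022, 0.1804] F [0.6, 0.1, -0.5] M [0.03, -0.05, -0.02] gap 0.0698 yaw -82.91 q [21.0, 25.0, 78.0, -0.0, 76.0, 104.0]
travel [-0.0077, -0.0002, 0.3584] dr [0.0, 0.0, 0.0] rows [8.6 0. ]
```

View pics/p4.png

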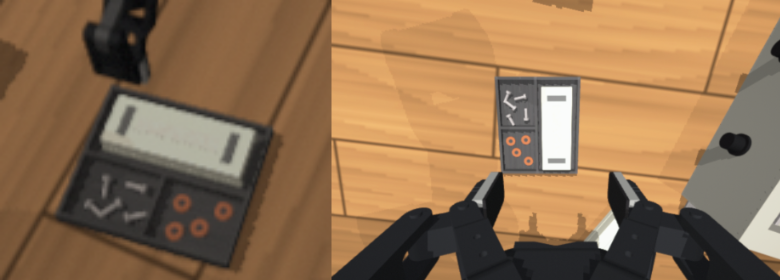

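The cover lies flat, right way up, in the long compartment (side crop and wrist view agree). Next, back to the rail.

```bash
python3 -m crank '[{"travel":[-0.0015,0,0.036],"dr":[0,0,0],"fingers":0.07},{"travel":[-0.003,0,0.075],"dr":[0,0,0],"fingers":0.07},{"travel":[-0.0045,0,0.115],"dr":[0,0,0],"fingers":0.07},{"travel":[-0.005,0,0.155],"dr":[0,0,0],"fingers":0.07},{"travel":[-0.005,0,0.19],"dr":[0,0,0],"fingers":0.07}]' >/dev/null
python3 -m crank '[{"travel":[-0.001,0,0.037],"dr":[0,0.08,0],"fingers":0.07},{"travel":[-0.002,0,0.075],"dr":[0,0.17,0],"fingers":0.07},{"travel":[-0.003,0,0.112],"dr":[0,0.25,0],"fingers":0.07},{"travel":[-0.003,0,0.148],"dr":[0,0.33,0],"fingers":0.07},{"travel":[-0.003,0,0.168],"dr":[0,0.33,0],"fingers":0.07}]' 
python3 -m crank '[{"travel":[0,0,0],"dr":[0,0,0],"fingers":0.07},{"travel":[0,0,0],"dr":[0,0,0],"fingers":0.07}]' >/dev/null
python3 - <<'E'
from h import *
from rig import *
c=capture("wrist");cv2.imwrite("pics/w5.png",c["pixels"]);np.savez("w5.npz",**c);s=get_state();st(s);go(s,[.522,-.0525,.070],rot(-101.8))
E
```

```text
time: 7.15
eef_pos: [0.5205, -0.0562, 0.1748]
tcp_rot: [[-0.977, -0.0, -0.212], [0.212, -0.0, -0.977], [0.0, -1.0, 0.0]]
ft_force: [-0.6, -1.1, 0.1]
finger_gap: 0.0702
t 7.37 pos [0.5201, -0.0524, 0.175] F [1.0, 0.1, -0.1] M [-0.01, -0.01, -0.02] gap 0.0698 yaw -101.85 q [-19.0, 22.0, 84.0, 0.0, 74.0, 83.0]
travel [-0.0019, 0.105, -0.0003] dr [0.0005, -0.0008, 0.0007] rows [2.5 0. ]
```

View pics/w5.png

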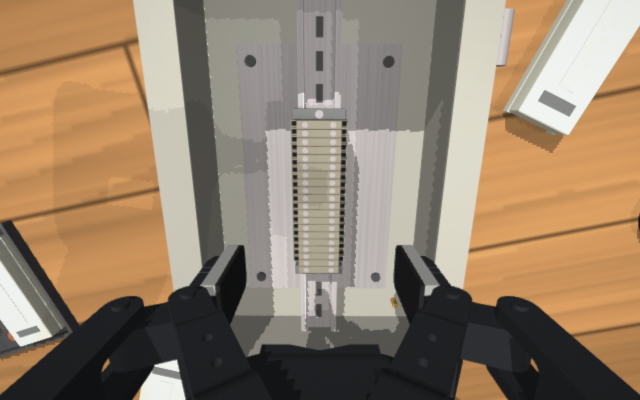

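Wrist view: the terminals are bare, with their top spanning (300,120)–(340,272). The rail is still on its posts.

```bash
python3 - <<'E'
from h import *
from rig import *
c=load("w5.npz");P=plane(c,[(300,120),(341,120),(339.5,272),(301,272)],.088)[:,:2];print(P.round(4).tolist(),P.mean(0),np.linalg.norm(P[0]-P[3]))
m=(P[0]+P[1]-P[2]-P[3]);print(np.degrees(np.arctan2(m[1],m[0])))
E
python3 -m crank '[{"travel":[-0.002,0.03,0],"dr":[0,0,0],"fingers":0.07},{"travel":[-0.002,0.06,0],"dr":[0,0,0],"fingers":0.07},{"travel":[-0.002,0.085,0],"dr":[0,0,0],"fingers":0.065},{"travel":[-0.002,0.099,0],"dr":[0,0,0],"fingers":0.06},{"travel":[-0.002,0.1045,0],"dr":[0,0,0],"fingers":0.06}]'
python3 - <<'E'
from h import *
from rig import *
st(get_state())
E
```

```text
[[0.5838, -0.0522], [0.5778, -0.0804], [0.4608, -0.0568], [0.4673, -0.0263]] [ 0.5224113  -0.05393552] 0.11935583183420229
-11.977669906270501
time: 7.78
eef_pos: [0.5213, -0.0514, 0.069]
tcp_rot: [[-0.979, -0.003, -0.203], [0.203, 0.001, -0.979], [0.004, -1.0, -0.001]]
ft_force: [-1.3, -0.2, -0.3]
finger_gap: 0.0599
t 7.78 pos [0.5213, -0.0514, 0.069] F [-1.3, -0.2, -0.3] M [0.0, 0.03, -0.02] gap 0.0599 yaw -101.72 q [-19.0, 30.0, 92.0, 0.0, 59.0, 83.0]
```

```bash
python3 -m crank '[{"travel":[0,0,0.001],"dr":[0,0,0],"fingers":0.02},{"travel":[0,0,0.001],"dr":[0,0,0],"fingers":0.02},{"travel":[0,0,0.001],"dr":[0,0,0],"fingers":0.02},{"travel":[0,0,0.001],"dr":[0,0,0],"fingers":0.02},{"travel":[0,0,0.001],"dr":[0,0,0],"fingers":0.02}]'
python3 -m crank '[{"travel":[0,-0.002,0],"dr":[0,0,0],"fingers":0.02},{"travel":[0,-0.005,0],"dr":[0,0,0],"fingers":0.02},{"travel":[0,-0.008,0],"dr":[0,0,0],"fingers":0.02},{"travel":[0,-0.01,0],"dr":[0,0,0],"fingers":0.02},{"travel":[0,-0.01,0],"dr":[0,0,0],"fingers":0.02}]'
python3 - <<'E'
from h import *
from rig import *
s=get_state();st(s);np.save("ref.npy",0)
E
```

```text
time: 8.2
eef_pos: [0.523, -0.054, 0.0725]
tcp_rot: [[-0.979, 0.003, -0.205], [0.205, -0.0, -0.979], [-0.003, -1.0, -0.0]]
ft_force: [-0.6, 2.8, 7.0]
finger_gap: 0.031
time: 8.62
eef_pos: [0.5226, -0.0544, 0.0817]
tcp_rot: [[-0.979, 0.001, -0.205], [0.205, -0.0, -0.979], [-0.002, -1.0, 0.0]]
ft_force: [0.5, -0.3, -3.1]
finger_gap: 0.0306
t 8.62 pos [0.5226, -0.0544, 0.0817] F [0.5, -0.3, -3.1] M [0.0, 0.03, 0.0] gap 0.0306 yaw -101.84 q [-19.0, 29.0, 91.0, 0.0, 60.0, 83.0]
```

The rail is held with a gap of 30.6 mm. The wrist reads −3 N with no moment, so it is centred. I'll check which tilt direction the arm can manage.

```bash
python3 - <<'E'
from h import *
from rig import *
from scipy.optimize import least_squares,fsolve
D=np.array([[21.84,74.386,.5367,.2307],[17,75,.5037,.2698],[28,90,.512,.0919],[22,84,.5106,.171],[36,89,.5454,.0177],[25,78,.546,.1804]])
f=lambda p,q2,q3:np.array([p[0]*np.sin(np.radians(q2))+p[1]*np.sin(np.radians(q2+q3)),p[2]+p[0]*np.cos(np.radians(q2))+p[1]*np.cos(np.radians(q2+q3))])
r=least_squares(lambda p:(f(p,D[:,0],D[:,1])-D[:,2:].T).ravel(),[.4,.4,0]);p=r.x;print("L2,L3,h-T",p,r.cost)
q=get_state()["joint_positions"];print(np.round(q,1))
for T in (.22,.3):
  for t in (20,40,-40):
    for z in (.13,.30):
      R=.512-.02*np.sign(t);a=np.radians(t);tgt=[R-T*np.sin(a),z-T+T*np.cos(a)]
      s,_,ok,_=fsolve(lambda x:f(p,*x)-tgt,[25,85],full_output=1);print(T,t,z,np.round(s),"j5",round(180-t-s.sum()),ok)
E
```

```text
L2,L3,h-T [ 0.38857259  0.38530668 -0.08177761] 0.0002790931856624606
[-18.9  28.6  90.9   0.   60.4  83. ]
0.22 20 0.13 [ 11. 107.] j5 42 1
0.22 20 0.3 [ 5. 88.] j5 67 1
0.22 40 0.13 [  6. 120.] j5 14 1
0.22 40 0.3 [ -4. 103.] j5 41 1
0.22 -40 0.13 [50. 53.] j5 117 1
0.22 -40 0.3 [50. 29.] j5 142 1
0.3 20 0.13 [  8. 112.] j5 40 1
0.3 20 0.3 [ 1. 93.] j5 66 1
0.3 40 0.13 [  1. 129.] j5 10 1
0.3 40 0.3 [-12. 112.] j5 40 1
0.3 -40 0.13 [62. 35.] j5 124 1
0.3 -40 0.3 [67. -0.] j5 153 5
```

Raising the far end works throughout (j5 stays above 10° up to 35°). Now the waypoints, in the tool axes of the current pose.

```bash
cat >> h.py <<'E'
BOX=np.array([.5205,-.0515]);E_=np.array([np.cos(np.radians(-11.9)),np.sin(np.radians(-11.9))]);N_=np.array([-E_[1],E_[0]])
def railpose(t,xm,zm,lat=-.0022,yaw=-101.85,h=.034,off=.001):
    a=np.radians(t);d=xm+off*np.cos(a)-h*np.sin(a);p=BOX+E_*d+N_*lat
    return np.r_[p,zm+h*np.cos(a)+off*np.sin(a)],rot(yaw,t)
def xb(t,b): return b+.15*np.cos(np.radians(t))
E
python3 - <<'E'
from h import *
from rig import *
s=get_state();print("lat",(np.array(s["eef_pos"])[:2]-BOX)@N_)
for t,b,z in ((0,-.156,.052),(5,-.157,.052),(8,-.157,.053),(11,-.157,.055),(14,-.157,.058)): go(s,*railpose(t,xb(t,b),z))
E
```

```text
lat -0.002403876249426219
travel [0.0076, -0.0043, -0.0002] dr [-0.0002, 0.0002, -0.0015] rows [0.2 0. ]
travel [0.0121, -0.0043, -0.0002] dr [-0.0001, 0.0002, 0.0857] rows [0.3 0.7]
travel [0.0148, -0.0051, -0.0002] dr [-0.0001, 0.0002, 0.1381] rows [0.4 1.1]
travel [0.0179, -0.0069, -0.0002] dr [-0.0001, 0.0002, 0.1904] rows [0.5 1.5]
travel [0.0213, -0.0096, -0.0002] dr [-0.0001, 0.0002, 0.2428] rows [0.6 1.9]
```

```bash
python3 -m crank '[{"travel":[0.0076,-0.0043,0],"dr":[0,0,0],"fingers":0.02},{"travel":[0.0121,-0.0043,0],"dr":[0,0,0.087],"fingers":0.02},{"travel":[0.0148,-0.0051,0],"dr":[0,0,0.139],"fingers":0.02},{"travel":[0.0179,-0.0069,0],"dr":[0,0,0.192],"fingers":0.02},{"travel":[0.0213,-0.0096,0],"dr":[0,0,0.244],"fingers":0.02}]'
python3 -m crank '[{"travel":[0,0,0],"dr":[0,0,0],"fingers":0.02},{"travel":[0,0,0],"dr":[0,0,0],"fingers":0.02},{"travel":[0,0,0],"dr":[0,0,0],"fingers":0.02}]'
python3 - <<'E'
from h import *
from rig import *
w=capture("wrist");a=capture("scene");b=capture("side")
for n,c in zip("wab",(w,a,b)): np.savez(f"t_{n}.npz",**c)
pa=cv2.resize(a["pixels"][140:270,240:400],(480,390),interpolation=2);pb=cv2.resize(b["pixels"][130:270,230:400],(320,264),interpolation=2)
pw=cv2.resize(w["pixels"],(320,200));o=np.zeros((464,800,3),np.uint8);o[:390,:480]=pa;o[:264,480:]=pb;o[264:,480:]=pw
cv2.imwrite("pics/t.png",o);s=get_state();st(s)
for t,b_,z in ((17,-.157,.061),(20,-.157,.065),(23,-.156,.072),(26,-.154,.08),(29,-.15,.088)): go(s,*railpose(t,xb(t,b_),z))
E
```

```text
time: 9.03
eef_pos: [0.5006, -0.0496, 0.091]
tcp_rot: [[-0.949, 0.239, -0.205], [0.199, -0.05, -0.979], [-0.244, -0.97, 0.0]]
ft_force: [-0.2, 0.2, -3.4]
finger_gap: 0.0305
time: 9.28
eef_pos: [0.5018, -0.05, 0.0911]
tcp_rot: [[-0.95, 0.236, -0.205], [0.199, -0.05, -0.979], [-0.242, -0.97, 0.0]]
ft_force: [-0.4, -0.4, -3.0]
finger_gap: 0.0305
t 9.43 pos [0.502, -0.05, 0.0908] F [0.1, 0.1, -2.8] M [0.05, 0.25, 0.01] gap 0.0305 yaw -101.83 q [-20.0, 22.0, 104.0, 3.0, 41.0, 80.0]
travel [0.0033, -0.0039, -0.0002] dr [0.0001, 0.0003, 0.0523] rows [0.1 0.4]
travel [0.0065, -0.0083, -0.0002] dr [0.0001, 0.0003, 0.1047] rows [0.3 0.8]
travel [0.0084, -0.0154, -0.0002] dr [0.0001, 0.0003, 0.1571] rows [0.4 1.3]
travel [0.0094, -0.0232, -0.0002] dr [0.0001, 0.0002, 0.2094] rows [0.6 1.7]
travel [0.0089, -0.0305, -0.0002] dr [0.0001, 0.0002, 0.2618] rows [0.8 2.1]
```

View pics/t.png

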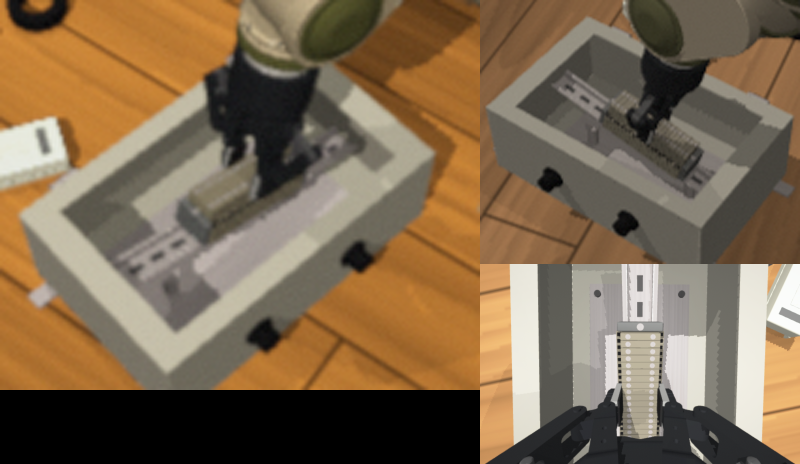

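The rail is tilted with its far end just under the far lip, touching nothing. The scene crop shows the tip at (118,262) and the lip edge at about (117,270). A quick check of that gap in box coordinates:

```bash
python3 - <<'E'
from h import *
c=load("t_a.npz");sc=lambda u,v:(240+u/3,140+v/3)
for p,z in ((sc(118,262),.101),(sc(62,210),.115),(sc(172,332),.115),(sc(117,270),.115)):
    P=plane(c,[p],z)[0,:2]-BOX;print((P@E_).round(4),(P@N_).round(4))
print(proj(c,[np.r_[BOX+E_*.132,.1]]))
E
```

```text
0.1227 -0.0121
0.1302 -0.0817
0.1352 0.0786
0.1321 0.0001
[[279.53782087 232.51389694]]
```

The tip measures about 9 mm inside the lip, a little nearer me than planned, so I'll move 2 mm away from the near wall and keep tilting in checked steps.

```bash
python3 -m crank '[{"travel":[0.0005,-0.001,0],"dr":[0,0,0.02],"fingers":0.02},{"travel":[0.0013,-0.0035,0],"dr":[0,0,0.05],"fingers":0.02},{"travel":[0.003,-0.006,0],"dr":[0,0,0.078],"fingers":0.02},{"travel":[0.0046,-0.0083,0],"dr":[0,0,0.105],"fingers":0.02},{"travel":[0.0046,-0.0083,0],"dr":[0,0,0.105],"fingers":0.02}]'
python3 - <<'E'
from h import *
from rig import *
s=get_state();st(s)
for t,b_,z in ((23,-.155,.072),(26,-.152,.08),(29,-.146,.088),(32,-.139,.097),(35,-.128,.106)): go(s,*railpose(t,xb(t,b_),z))
E
```

```text
time: 9.85
eef_pos: [0.4945, -0.0482, 0.0976]
tcp_rot: [[-0.92, 0.335, -0.205], [0.193, -0.07, -0.979], [-0.342, -0.94, -0.0]]
ft_force: [0.3, 0.3, -3.9]
finger_gap: 0.0307
t 9.85 pos [0.4945, -0.0482, 0.0976] F [0.3, 0.3, -3.9] M [0.11, 0.38, -0.03] gap 0.0307 yaw -101.83 q [-21.0, 19.0, 109.0, 6.0, 32.0, 77.0]
travel [0.0009, -0.0068, 0.0] dr [0.0004, 0.0003, 0.0524] rows [0.2 0.4]
travel [0.0001, -0.0143, 0.0] dr [0.0004, 0.0003, 0.1047] rows [0.3 0.8]
travel [-0.0031, -0.0208, 0.0] dr [0.0004, 0.0003, 0.1571] rows [0.5 1.3]
travel [-0.0072, -0.028, 0.0] dr [0.0004, 0.0003, 0.2095] rows [0.7 1.7]
travel [-0.0148, -0.0338, 0.0] dr [0.0005, 0.0002, 0.2618] rows [0.9 2.1]
```

```bash
python3 -m crank '[{"travel":[0.0009,-0.0068,0],"dr":[0,0,0.052],"fingers":0.02},{"travel":[0.0001,-0.0143,0],"dr":[0,0,0.105],"fingers":0.02},{"travel":[-0.0031,-0.0208,0],"dr":[0,0,0.157],"fingers":0.02},{"travel":[-0.0072,-0.028,0],"dr":[0,0,0.209],"fingers":0.02},{"travel":[-0.0148,-0.0338,0],"dr":[0,0,0.262],"fingers":0.02}]'
python3 -m crank '[{"travel":[0,0,0],"dr":[0,0,0],"fingers":0.02},{"travel":[0,0,0],"dr":[0,0,0],"fingers":0.02}]'
python3 - <<'E'
from h import *
from rig import *
b=capture("side");np.savez("u.npz",**b);a=capture("scene")
pa=cv2.resize(a["pixels"][120:270,240:400],(400,375),interpolation=2);pb=cv2.resize(b["pixels"][110:260,230:390],(400,375),interpolation=2)
cv2.imwrite("pics/u.png",np.hstack([pa,pb]))
s=get_state();st(s)
for b_,z in ((-.124,.11),(-.124,.13),(-.124,.16),(-.124,.195),(-.124,.23)): go(s,*railpose(35,xb(35,b_),z))
E
```

```text
time: 10.27
eef_pos: [0.4974, -0.0489, 0.1348]
tcp_rot: [[-0.801, 0.563, -0.205], [0.168, -0.117, -0.979], [-0.575, -0.818, -0.0]]
ft_force: [0.2, 0.6, -2.9]
finger_gap: 0.0307
time: 10.43
eef_pos: [0.4976, -0.0489, 0.1344]
tcp_rot: [[-0.802, 0.561, -0.205], [0.168, -0.117, -0.979], [-0.573, -0.82, -0.001]]
ft_force: [0.5, -0.4, -3.9]
finger_gap: 0.0304
t 10.53 pos [0.4978, -0.049, 0.1343] F [-0.5, -0.1, -2.9] M [0.17, 0.64, 0.02] gap 0.0302 yaw -101.81 q [-22.0, 14.0, 116.0, 22.0, 16.0, 60.0]
travel [-0.0048, -0.0017, -0.0001] dr [0.0006, 0.0004, 0.0008] rows [0.1 0. ]
travel [-0.0163, -0.0181, -0.0001] dr [0.0006, 0.0004, 0.0008] rows [0.6 0. ]
travel [-0.0334, -0.0427, -0.0001] dr [0.0006, 0.0004, 0.0008] rows [1.3 0. ]
travel [-0.0535, -0.0714, -0.0001] dr [0.0006, 0.0004, 0.0008] rows [2.1 0. ]
travel [-0.0735, -0.1, -0.0001] dr [0.0006, 0.0004, 0.0008] rows [3. 0.]
```

No contact so far (force is just the rail's weight). Now I'll lift straight out at 35°, shifted 4 mm towards the far side for even margins.

```bash
python3 -m crank '[{"travel":[-0.008,0.0005,0],"dr":[0,0,0],"fingers":0.02},{"travel":[-0.014,-0.008,0],"dr":[0,0,0],"fingers":0.02},{"travel":[-0.0196,-0.0158,0],"dr":[0,0,0],"fingers":0.02},{"travel":[-0.028,-0.028,0],"dr":[0,0,0],"fingers":0.02},{"travel":[-0.0367,-0.0404,0],"dr":[0,0,0],"fingers":0.02}]'
python3 -m crank '[{"travel":[-0.009,-0.0128,0],"dr":[0,0,0],"fingers":0.02},{"travel":[-0.02,-0.0285,0],"dr":[0,0,0],"fingers":0.02},{"travel":[-0.031,-0.0443,0],"dr":[0,0,0],"fingers":0.02},{"travel":[-0.043,-0.0614,0],"dr":[0,0,0],"fingers":0.02},{"travel":[-0.058,-0.0828,0],"dr":[0,0,0],"fingers":0.02}]'
python3 - <<'E'
from h import *
from rig import *
s=get_state();st(s)
go(s,*railpose(0,0,.27))
E
```

```text
time: 10.95
eef_pos: [0.504, -0.0505, 0.1886]
tcp_rot: [[-0.803, 0.56, -0.205], [0.168, -0.118, -0.979], [-0.572, -0.82, 0.0]]
ft_force: [-0.2, -0.1, -3.4]
finger_gap: 0.0306
time: 11.37
eef_pos: [0.5034, -0.0504, 0.2894]
tcp_rot: [[-0.804, 0.558, -0.206], [0.169, -0.118, -0.979], [-0.571, -0.821, 0.0]]
ft_force: [0.7, 0.1, -3.3]
finger_gap: 0.0305
t 11.37 pos [0.5034, -0.0504, 0.2894] F [0.7, 0.1, -3.3] M [0.11, 0.58, 0.04] gap 0.0305 yaw -101.89 q [-22.0, 2.0, 99.0, 8.0, 45.0, 76.0]
travel [-0.0231, -0.0017, -0.0003] dr [-0.0003, -0.0007, -0.6073] rows [0.6 4.9]
```

```bash
python3 -m crank '[{"travel":[-0.006,-0.004,0],"dr":[0,0,-0.1],"fingers":0.02},{"travel":[-0.012,-0.008,0],"dr":[0,0,-0.21],"fingers":0.02},{"travel":[-0.018,-0.01,0],"dr":[0,0,-0.32],"fingers":0.02},{"travel":[-0.024,-0.01,0],"dr":[0,0,-0.43],"fingers":0.02},{"travel":[-0.027,-0.01,0],"dr":[0,0,-0.53],"fingers":0.02}]' >/dev/null
python3 -m crank '[{"travel":[0,0,0],"dr":[0,0,-0.05],"fingers":0.02},{"travel":[0,0,0],"dr":[0,0,-0.079],"fingers":0.02},{"travel":[0,0,0],"dr":[0,0,-0.079],"fingers":0.02},{"travel":[0,0,0],"dr":[0,0,-0.079],"fingers":0.02},{"travel":[0,0,0],"dr":[0,0,-0.079],"fingers":0.02}]'
python3 - <<'E'
from h import *
from rig import *
a=capture("scene");b=capture("side");w=capture("wrist")
o=np.zeros((500,800,3),np.uint8);o[:250,:400]=cv2.resize(a["pixels"],(400,250),interpolation=3);o[:250,400:]=cv2.resize(b["pixels"],(400,250),interpolation=3)
o[250:,:400]=cv2.resize(w["pixels"],(400,250));o[250:,400:]=cv2.resize(b["pixels"][70:230,200:456],(400,250),interpolation=2)
cv2.imwrite("pics/f.png",o);s=get_state();st(s);print(np.array(s["tcp_rot"])[2].round(4))
E
```

```text
time: 12.2
eef_pos: [0.5199, -0.0538, 0.3135]
tcp_rot: [[-0.979, 0.003, -0.206], [0.206, -0.001, -0.979], [-0.003, -1.0, 0.001]]
ft_force: [0.5, -0.2, -2.7]
finger_gap: 0.0308
t 12.35 pos [0.5198, -0.0537, 0.3139] F [-0.5, -0.5, -2.4] M [-0.0, 0.03, 0.05] gap 0.0305 yaw -101.85 q [-19.0, 16.0, 69.0, 0.0, 94.0, 83.0]
[-3.7e-03 -1.0e+00  3.0e-04]
```

View pics/f.png

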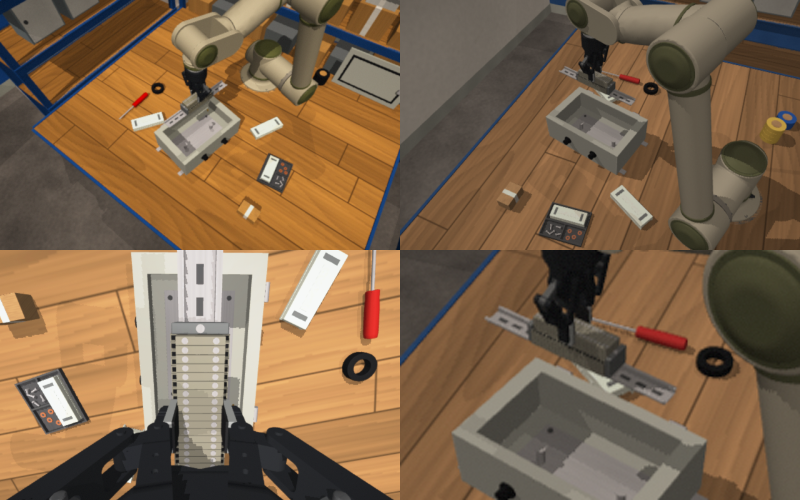

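The rail is out and level above the empty box, with its underside about 0.28 m up (roughly 16 cm over the rim). The cover is in the tray slot and the bystanders haven't moved. Handing in.

```bash
python3 - <<'E'
from rig import *
print(finish_job())
E
```

```text
the job is handed in; nothing more can be done
None
```

The box is stripped and I've handed the job in, after about 12.4 s of the 46 s allowed. The hand-in reports no verdict.

- **Cover:** I lifted the smallest of the three white covers straight off the terminals. It lies flat, right way up, in the tray's long compartment, confirmed in the side and wrist views. The brief 17.5 N contact as I set it down was the largest force I saw.
- **Rail:** I took it out far end first at a 35° tilt, and the readings I took on the way out showed only its own weight (about 3 N). It is still in the gripper, level to about 0.2°, with its underside about 16 cm over the rim.
- **Bystanders:** the carton, tape roll, screwdriver and the two larger covers look unmoved in the last pictures.

**Disagreements:**
- Partway through the tilt, the scene camera put the rail's tip about 9 mm nearer the robot than planned. One pixel there is about 3 mm. I shifted the path a few millimetres to allow for it, and nothing touched.
- The gripper read 1–2 mm narrower than the cover's and terminals' stated widths, with no sign of slipping.

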